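Serve round biscuits from a tipping carousel

TASK

Stand the empty white bowl under the carousel's spout, turn the wheel (it has upright pegs to push) until the pocket with the two round flat biscuits faces the spout squarely, then tip the carousel with its lever so that both slide out into the bowl, and let it come back level. Leave every other biscuit in the carousel and the bowl standing upright on the table. Never touch a biscuit with the gripper, and do not disturb the coffee cup, soup tub or gel bottle.

Things in the scene. Friction and masses are not known exactly. Their poses are not given: they have to be found in the camera images.
- stand: Fixed grey stand of the biscuit carousel. Origin on the table under the wheel's centre; x points from the wheel's centre out through the spout, z up. Base plate 12 mm thick spans x -125 to +65, y -143 to +143 mm. Side posts 34 x 14 mm, 147 tall, at x 40, y +-126, carry the level tipping axis (along y) at x 40, z 135 mm.
- cradle (a joint): Tipping angle, rad, of the cradle: white round tray, outer wall radius 112 mm round the wheel's centre, wall top at z 179 mm, with a 62 mm wide gap and spout at +x. 0 = level on its stop; positive = spout down; stop at 0.75. It falls back level slowly by its own weight when let go. Biscuits slide from about 0.3 to 0.45; tip to 0.65 or more to empty a pocket.
- paddle (a point): Middle of the black paddle on the lever fixed to the cradle, at the stand's y = -149 mm. Paddle 44 mm wide along y, 55 long up the lever, 12 thick; this point is 97.5 mm from the tipping axis. At rest the lever leans 0.375 rad back from upright, top at z 251 mm; pushing its rear face towards the spout (about 3 N) tips the cradle, until it leans 0.375 rad forward at the stop (its top rises to 260 mm midway).
- wheel (a joint): Angle of the grey wheel in the cradle, rad, anticlockwise from above, unlimited. Its five pockets, open on top and at the outer end, have centre lines at wheel + k*72 deg (k = 0..4) from the stand's x axis; 0 faces the spout squarely. Stays where left; about 1 N at a peg turns it. Pockets 50 mm wide, 38 to 104 mm from the centre, floor at z 145, walls to z 179 mm.
- spout_lip (a point): Middle of the spout's outer lip, on its floor: 131 mm from the wheel's centre and 143 mm up when level (underside 138 mm); fully tipped it is 112 mm from the centre and 78 mm up (underside 74 mm), and the biscuits fall a little farther out: a bowl centred 142 mm from the wheel's centre catches them.
- peg0 (a point): Centre of the top of turning peg 0: steel, upright, 14 mm across, top at z = 211 mm, 80 mm from the wheel's centre, at wheel + 36 deg from the stand's x axis. It stands 32 mm above the pocket walls, on a 26 mm boss level with them.
- peg1 (a point): Centre of the top of turning peg 1: steel, upright, 14 mm across, top at z = 211 mm, 80 mm from the wheel's centre, at wheel + 108 deg from the stand's x axis. It stands 32 mm above the pocket walls, on a 26 mm boss level with them.
- peg2 (a point): Centre of the top of turning peg 2: steel, upright, 14 mm across, top at z = 211 mm, 80 mm from the wheel's centre, at wheel + 180 deg from the stand's x axis. It stands 32 mm above the pocket walls, on a 26 mm boss level with them.
- peg3 (a point): Centre of the top of turning peg 3: steel, upright, 14 mm across, top at z = 211 mm, 80 mm from the wheel's centre, at wheel + 252 deg from the stand's x axis. It stands 32 mm above the pocket walls, on a 26 mm boss level with them.
- peg4 (a point): Centre of the top of turning peg 4: steel, upright, 14 mm across, top at z = 211 mm, 80 mm from the wheel's centre, at wheel + 324 deg from the stand's x axis. It stands 32 mm above the pocket walls, on a 26 mm boss level with them.
- round_a: Round flat biscuit, 36 mm across, 12 mm thick; starts in one of the wheel's pockets. Centre of underside is the origin, z up.
- round_b: Second round biscuit, same size, stacked on the first. Centre of underside is the origin, z up.
- square_a: Square flat biscuit, 28 x 28 x 10 mm. Centre of underside is the origin, z up.
- square_b: Second square biscuit, on the first. Centre of underside is the origin, z up.
- stick: Biscuit stick, 36 x 14 x 14 mm, along its x. Centre of underside is the origin, z up.
- cube: Biscuit cube, 24 mm. Centre of underside is the origin, z up.
- bun: Small domed bun, 32 mm across, 22 mm high. Centre of underside is the origin, z up.
- bowl: Empty white double-walled bowl, open at the top: outside 90 mm across at the foot and 100 mm at the rim, 55 mm high, wall 8 mm thick, inner floor 6 mm up. 0.14 to 0.28 kg. Origin at the centre of its underside.
- coffee_cup: Bystander: lidded paper coffee cup, 82 mm across at most, 114 mm tall. Origin at the centre of its underside.
- soup_tub: Bystander: lidded white soup tub, 88 mm across at most, 58 mm tall. Origin at the centre of its underside.
- gel_bottle: Bystander: pump bottle, 52 mm across, 148 mm tall. Origin at the centre of its underside.

How it is judged:
On the way, in this order (a step that is already met when the one before it is completed fails the run):
1. the pocket with both round biscuits faces the spout (biscuits within 22 mm of the spout's centre line) with the carousel level (value of joint cradle below 0.08 rad and x of each of round_a, round_b in the frame of stand above 0.03 m and y of round_a in the frame of stand between -0.022 and 0.022 m and z of each of round_a, round_b in the frame of stand above 0.13 m and y of round_b in the frame of stand between -0.022 and 0.022 m), for 0.2 s.
2. the carousel is tipped by more than 0.4 rad (value of joint cradle above 0.4 rad), for 0.1 s.
At the end, for the whole second after the job is handed in: Both round biscuits lie at rest in the bowl (their centres within 45 mm of its axis and below its rim), the bowl stands upright on the table, the carousel is back level (under 0.06 rad), and the five other biscuits are still in the carousel (value of joint cradle below 0.06 rad and angle between bowl's own z axis and vertical below 0.1 rad and height (world z) of bowl below 0.01 m and linear speed of bowl below 0.02 m/s and horizontal distance between each of round_a, round_b and bowl below 0.045 m and z of each of round_a, round_b in the frame of bowl below 0.05 m and linear speed of each of round_a, round_b below 0.03 m/s and horizontal distance between each of square_a, square_b, stick, cube, bun and stand below 0.125 m and height (world z) of each of square_a, square_b, stick, cube, bun above 0.09 m); the robot touches nothing.
It fails at once if the gripper touches a biscuit (contact force between the fingers and round_a above 0.3 N or contact force between the fingers and round_b above 0.3 N or contact force between the fingers and square_a above 0.3 N or contact force between the fingers and square_b above 0.3 N or contact force between the fingers and stick above 0.3 N or contact force between the fingers and cube above 0.3 N or contact force between the fingers and bun above 0.3 N).
It fails at once if a biscuit of another kind leaves the carousel (not (horizontal distance between square_a and stand below 0.125 m and height (world z) of square_a above 0.09 m) or not (horizontal distance between square_b and stand below 0.125 m and height (world z) of square_b above 0.09 m) or not (horizontal distance between stick and stand below 0.125 m and height (world z) of stick above 0.09 m) or not (horizontal distance between cube and stand below 0.125 m and height (world z) of cube above 0.09 m) or not (horizontal distance between bun and stand below 0.125 m and height (world z) of bun above 0.09 m)).
It fails at once if the coffee cup, soup tub or gel bottle is moved more than 40 mm or knocked over (distance of any of coffee_cup, soup_tub, gel_bottle from where it was at the start of the episode above 0.04 m or angle between any of coffee_cup, soup_tub, gel_bottle's own z axis and vertical above 0.3 rad).
It also fails if it takes over 72 s, if anything falls off the work surface, if the arm or the gripper's body presses on something with over 40 N, if the wrist force passes 120 N, or if a joint passes its speed limit or range.

ROBOT

A 7-joint arm with a two-finger parallel gripper is mounted at the origin on the work surface. World frame = base frame: x ahead of the robot, y to its left, z up, the work surface at z = 0. Lengths are in m, angles in rad, forces in N, time in s.
With the tool pointing down it reaches from about 0.35 to 0.9 m from the base axis. Payload 8.1 kg.
Tool frame: the origin (TCP) lies at the centre of the arm's flange, where the gripper is bolted on; the fingertips stand 178 mm ahead of it and the grasp point (between the pads) lies 159 mm ahead of it; z points along the fingers, y is the direction in which the jaws open and shut (so a half turn about z gives the same grasp; the last joint's range is limited). The gripper opens to 92 mm and grips with 3 to 60 N. Pads are 19 mm wide; open, the fingers measure 130 mm over their backs; the gripper's body (75 mm by 190 mm) begins 47 mm behind the grasp point.
Start: joints at [1.209, 0.434, 0.025, 1.573, -0.012, 1.134, -0.075], TCP at [0.16, -0.604, 0.405] pointing down, gripper open.
Joint ranges: [-2.62, 2.62], [-0.44, 2.09], [-1.27, 1.32], [0.08, 2.57], [-1.32, 4.46], [0.12, 2], [-2.74, 2.74]. Speed limits (rad/s): [2.22, 2.22, 3.01, 3.01, 3.14, 3.14, 3.14].

INTERFACE

Orientations are given as a rotation vector (axis times angle).
In Python, from cell import arm gives the robot as it stands. The module is installed in compiled form; this text tells all that it offers.
- The arm moves only by the tool move_arm, never from a script. Its argument "steps" is a list of rows, each a list of 4 numbers: the shift along the tool's x, y, z in mm, then the turn about the tool's z in rad. In form: [[x, y, z, twist], ...]. A call has 1 to 20 rows; each row is the pose to reach, as a shift and turn from the pose commanded when the call began, along the tool's axes at that moment; what a row does not reach only later rows make up. A row lasts 1/8 s, in which the tool goes at most 62.5 mm and 10.7 degrees, less where a joint would pass 70% of its speed; a pose out of reach is approached as far as the arm can. A call with a gripper value outside its range is refused whole. "grip" is the finger opening in mm, from 0 to 91.8, set as the call begins (left out, the last holds). The fingers move at their own pace and stop on an object; "grip_force" is the grip in N (left out, the last holds). Time passes only in rows, so rows that repeat a pose let the fingers close. It gives the time, the measured TCP pose, the force and the opening at its end, in the units of the state.
- arm.observe(): the state, without advancing time (a new reading comes with each control period).
- arm.get_image(name): name is "scene" or "side" or "wrist"; returns the picture (420x560x3 uint8, red, green, blue); there is no depth.
- arm.camera_info(name): a dict with "mtx" (3x3 intrinsics, pixels), "dist_coeffs" ([k1, k2, p1, p2, k3] as OpenCV has them; the pictures are not rectified), "pose" (4x4, takes a point from camera to world coordinates); the wrist camera has in their place "T_tool_cam" (4x4, takes a point from camera to tool coordinates, whose origin is the TCP and whose axes are the flange's). Camera axes: x right, y down, z forward; pixel columns grow to the right and rows downward; lengths in m; the calibration is good to about 2 mm. A picture is of the moment at which its call begins: read the wrist's pose just before it. camera_info takes no time and is no camera call.
- arm.sign_off(): hands the job in, once; it reports no verdict.
The state is a dict: "clock": time; "joints": joint angles; "dq": joint speeds; "joint_efforts": joint torques, N m; "position": TCP position; "ee_rot": TCP orientation; "force": force on the tool from outside, world axes, zero at the start; "ft_torque": the same for the moment, N m; "width": opening from 0.0 (shut) to 1.0 (fully open).
Only numpy, scipy, OpenCV 4.12 (cv2) and the standard library are available. Lean on these libraries where they do the work, as an engineer would, in place of code of your own. Each camera call takes 0.05 s, during which the arm holds its last target.

## Working session

There is one attempt and no reset: what is moved stays moved. The work goes in short steps, Python scripts to look and compute and a tool call to move; the robot and the scene stay as the last step left them, time stands still between calls to the robot, and variables do not carry over. Pictures are saved under pics/ and viewed, and the job is handed in when it is done.

Besides the shell and the picture viewer there is one more tool, called after "Request:" as name([rows], argument=value, ...), one row to a line, values as JSON. move_arm: Moves the arm, as the interface text tells. Its arguments: {"type":"object","properties":{"steps":{"type":"array"},"grip":{"type":"number"},"grip_force":{"type":"number"}},"required":["steps"]}

```bash
mkdir -p pics; ls
python3 - <<'E'
from cell import arm
import cv2, numpy as np
np.set_printoptions(precision=4,suppress=True)
print(arm.observe())
for n in ["scene","side","wrist"]:
    im=arm.get_image(n); cv2.imwrite(f"pics/{n}0.png",im[:,:,::-1])
    c=arm.camera_info(n); print(n,{k:np.array(v) for k,v in c.items()})
E
```

```text
pics
{'clock': 0.0, 'joints': array([ 1.2094,  0.4352,  0.025 ,  1.5741, -0.0116,  1.134 , -0.0751]), 'dq': array([-0.0001,  0.0004,  0.0015,  0.001 ,  0.0002, -0.    ,  0.0013]), 'joint_efforts': array([  0.0002, -66.7848,   0.9852, -31.4455,  -0.0605,   0.0428,
         0.0002]), 'position': array([ 0.1598, -0.604 ,  0.4039]), 'ee_rot': array([-3.1138, -0.405 ,  0.0006]), 'force': array([0.5856, 0.0957, 0.0984]), 'ft_torque': array([ 0.0374, -0.0218,  0.0055]), 'width': 0.9980190047888395}
scene {'mtx': array([[508.8047,   0.    , 277.9942],
       [  0.    , 508.8047, 222.7965],
       [  0.    ,   0.    ,   1.    ]]), 'dist_coeffs': array([-0.0119,  0.    ,  0.    ,  0.    ,  0.    ]), 'pose': array([[-0.648 ,  0.6151, -0.4491,  1.0306],
       [ 0.7615,  0.5339, -0.3675,  0.4231],
       [ 0.0138, -0.5802, -0.8144,  1.02  ],
       [ 0.    ,  0.    ,  0.    ,  1.    ]])}
side {'mtx': array([[443.2975,   0.    , 275.6398],
       [  0.    , 443.2975, 210.3384],
       [  0.    ,   0.    ,   1.    ]]), 'dist_coeffs': array([-0.1473,  0.    ,  0.    ,  0.    ,  0.    ]), 'pose': array([[-0.9402, -0.1992,  0.2762,  0.2634],
       [-0.34  ,  0.5006, -0.7961,  0.8282],
       [ 0.0204, -0.8425, -0.5384,  0.6796],
       [ 0.    ,  0.    ,  0.    ,  1.    ]])}
wrist {'mtx': array([[376.9075,   0.    , 281.9209],
       [  0.    , 376.9075, 213.7956],
       [  0.    ,   0.    ,   1.    ]]), 'dist_coeffs': array([-0.0324,  0.    ,  0.    ,  0.    ,  0.    ]), 'T_tool_cam': array([[ 0.    , -0.9528, -0.3035,  0.0809],
       [ 1.    , -0.    ,  0.0003,  0.0001],
       [-0.0003, -0.3035,  0.9528,  0.0216],
       [ 0.    ,  0.    ,  0.    ,  1.    ]])}
```

View pics/scene0.png

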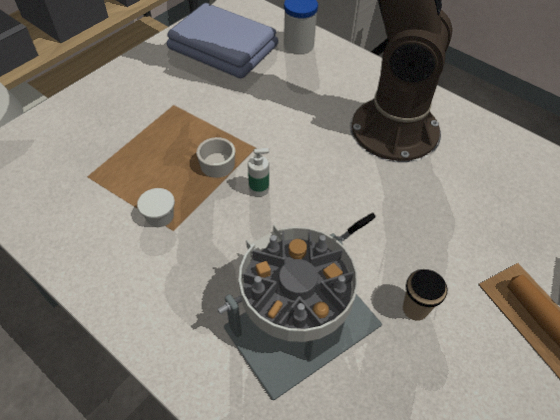

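View pics/side0.png

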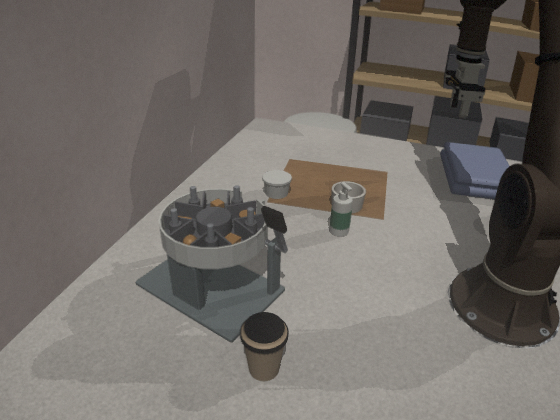

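View pics/wrist0.png

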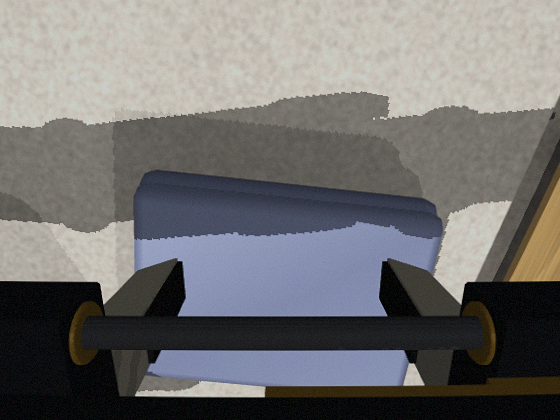

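Run:
```python
import cv2
a=cv2.imread("pics/scene0.png")[210:390,190:400]; cv2.imwrite("pics/c1.png",cv2.resize(a,None,fx=3.3,fy=3.3,interpolation=cv2.INTER_CUBIC))
a=cv2.imread("pics/side0.png")[150:340,120:310]; cv2.imwrite("pics/c2.png",cv2.resize(a,None,fx=3.1,fy=3.1,interpolation=cv2.INTER_CUBIC))
```

```text
(no output)
```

View pics/c1.png

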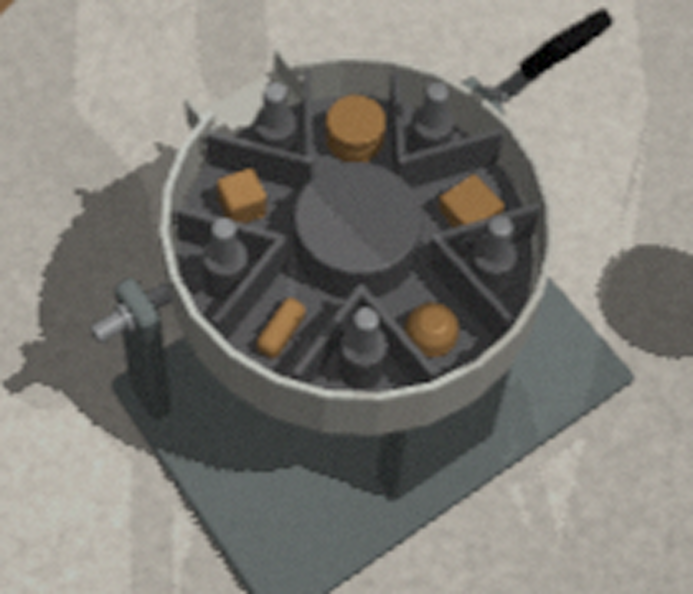

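View pics/c2.png

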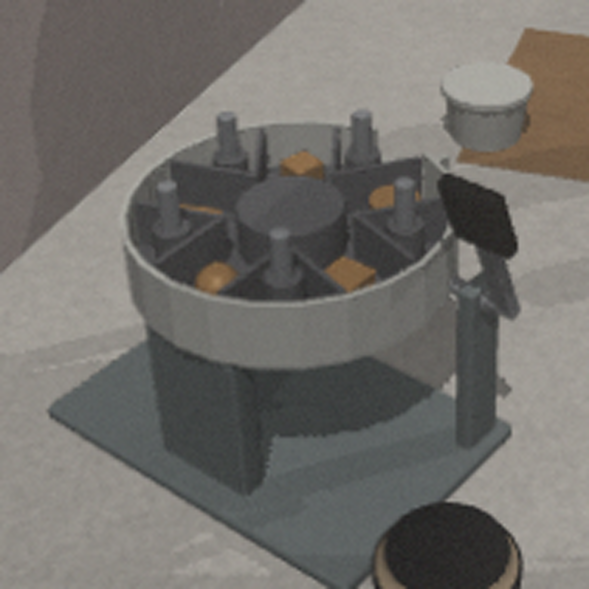

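```bash
cat > h.py <<'E'
import numpy as np, cv2
from cell import arm
np.set_printoptions(precision=4,suppress=True)
def cam(n):
    c=arm.camera_info(n); K=np.array(c['mtx']);d=np.array(c['dist_coeffs'],float)
    if n=='wrist':
        s=arm.observe(); T=np.eye(4); T[:3,:3]=cv2.Rodrigues(np.array(s['ee_rot']))[0]; T[:3,3]=s['position']
        P=T@np.array(c['T_tool_cam'])
    else: P=np.array(c['pose'])
    return K,d,P
def ray(n,uv,C=None):
    K,d,P=C or cam(n); p=cv2.undistortPoints(np.array(uv,float).reshape(-1,1,2),K,d).reshape(-1,2)
    D=np.c_[p,np.ones(len(p))]@P[:3,:3].T
    return P[:3,3],D
def plane(n,uv,z,C=None):
    o,D=ray(n,uv,C); t=(z-o[2])/D[:,2]; return o+D*t[:,None]
def proj(n,X,C=None):
    K,d,P=C or cam(n); R=P[:3,:3].T; t=-R@P[:3,3]
    return cv2.projectPoints(np.array(X,float).reshape(-1,1,3),cv2.Rodrigues(R)[0],t,K,d)[0].reshape(-1,2)
E
python3 - <<'E'
from h import *
from scipy.optimize import least_squares
s=np.array([[276,92],[435,92],[500,226],[367,318],[223,230]])/3.3+[190,210]
t=np.array([[362,118],[405,184],[280,238],[167,187],[226,118]])/3.1+[120,150]
for n,u in(("scene",s),("side",t)):
    X=plane(n,u,0.211); f=lambda p:np.hypot(X[:,0]-p[0],X[:,1]-p[1])-p[2]
    r=least_squares(f,[.5,0,.08]); print(n,r.x,r.fun*1000, np.degrees(np.arctan2(X[:,1]-r.x[1],X[:,0]-r.x[0])))
# base plate
g=cv2.imread("pics/scene0.png"); 
b=g[:,:,0].astype(int)-g[:,:,2]
m=((b>5)&(np.indices(b.shape)[0]>300)&(np.indices(b.shape)[1]>200)&(np.indices(b.shape)[1]<400)).astype(np.uint8)
m=cv2.morphologyEx(m,cv2.MORPH_OPEN,np.ones((3,3)))
c=max(cv2.findContours(m,0,1)[0],key=cv2.contourArea)
ap=cv2.approxPolyDP(c,4,True).reshape(-1,2); print(ap)
print(plane("scene",ap,0.012))
E
```

```text
scene [0.6355 0.1521 0.0797] [-0.0567 -0.2363  0.4419 -0.4768  0.3279] [-103.5556 -174.4137  113.6608   41.902   -30.0899]
side [0.6291 0.1597 0.0792] [-0.4301 -0.3159  0.913  -1.1937  1.0268] [-103.5632 -172.9818  113.5368   39.2633  -31.6171]
[[361 307]
 [353 310]
 [352 320]
 [366 320]
 [356 317]]
[[0.5277 0.2513 0.012 ]
 [0.545  0.2422 0.012 ]
 [0.5656 0.2543 0.012 ]
 [0.546  0.2772 0.012 ]
 [0.5543 0.2568 0.012 ]]
```

Run:
```python
from h import *
s=np.array([[276,92],[435,92],[500,226],[367,318],[223,230]])/3.3+[190,210]
t=np.array([[362,118],[405,184],[280,238],[167,187],[226,118]])/3.1+[120,150]
o1,D1=ray("scene",s);o2,D2=ray("side",t)
for a,b in zip(D1,D2):
    a=a/np.linalg.norm(a);b=b/np.linalg.norm(b)
    A=np.c_[a,-b]; k=np.linalg.lstsq(A,o2-o1,rcond=None)[0]; p=o1+k[0]*a;q=o2+k[1]*b; print((p+q)/2,np.linalg.norm(p-q)*1000)
a=cv2.imread("pics/scene0.png")[290:410,190:400]; a=cv2.convertScaleAbs(a,alpha=1.5); cv2.imwrite("pics/c3.png",cv2.resize(a,None,fx=3.8,fy=3.8,interpolation=cv2.INTER_CUBIC))
a=cv2.imread("pics/side0.png")[180:340,120:310];a=cv2.convertScaleAbs(a,alpha=1.5); cv2.imwrite("pics/c4.png",cv2.resize(a,None,fx=3.7,fy=3.7,interpolation=cv2.INTER_CUBIC))
```

```text
[0.6147 0.0729 0.2054] 1.675219988494078
[0.5537 0.1428 0.2062] 0.3536239822894347
[0.601  0.2248 0.2053] 1.7130958741954758
[0.6929 0.2041 0.2072] 0.09096757000211922
[0.7025 0.1097 0.2056] 0.3678974189918851
```

View pics/c3.png

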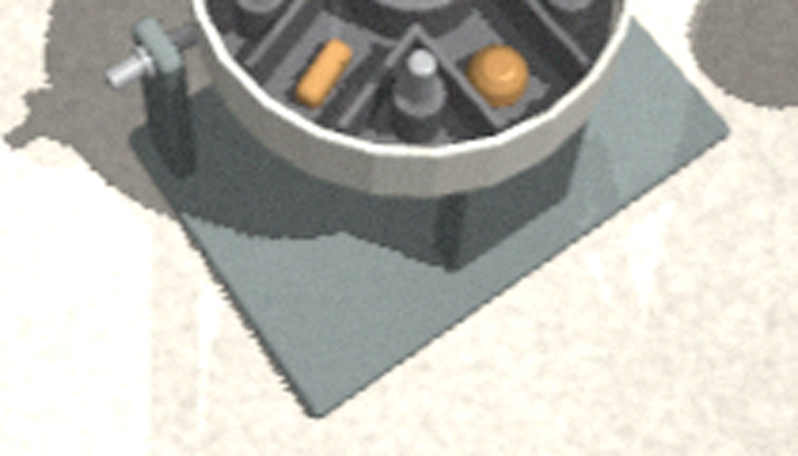

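View pics/c4.png

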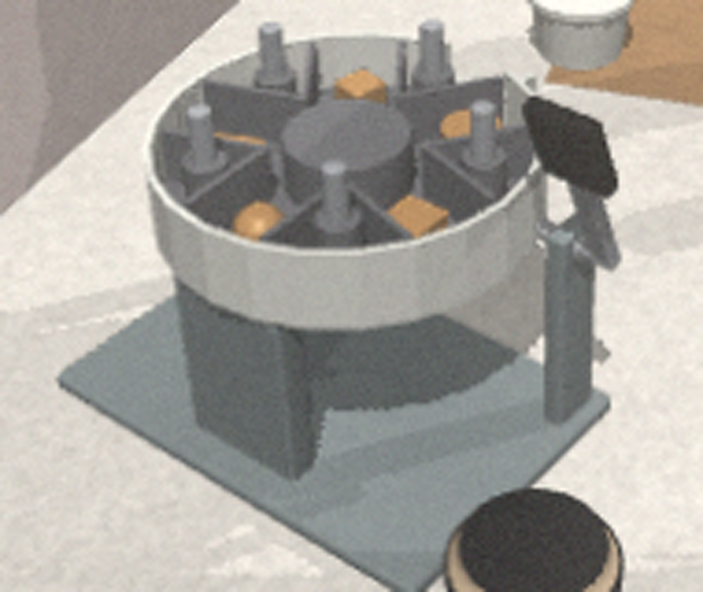

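Run:
```python
from h import *
A=plane("scene",[[381.3,324.0],[273.7,398.4],[225,326.8]],0.012);B=plane("side",[[136.2,282.2],[284.3,288.3],[232.2,339]],0.012)
print(A,np.linalg.norm(A[0]-A[1]),np.linalg.norm(A[1]-A[2])); print(B,np.linalg.norm(B[0]-B[2]),np.linalg.norm(B[1]-B[2]))
for P in (A[[0,1]],B[[2,0]]):
    d=P[1]-P[0]; th=np.arctan2(d[1],d[0])-np.pi/2; x=np.array([np.cos(th),np.sin(th)]); print(np.degrees(th), P.mean(0)[:2]+.125*x)
print("spout gap",plane("scene",np.array([[200,110],[285,60]])/3.3+[190,210],.179))
# bowl: rim ellipse
for n,uv,z in (("scene",[[216,156],[216,142]],.055),("scene",[[156,207]],.058),("scene",[[257,180]],.05),("scene",[[426,287]],.114),("side",[[349,192]],.055),("side",[[265,330]],.114),("side",[[277,180]],.058)):
    print(n,uv,plane(n,uv,z))
```

```text
[[0.5322 0.3074 0.012 ]
 [0.8011 0.235  0.012 ]
 [0.7547 0.0589 0.012 ]] 0.27848307747672363 0.18215794662992996
[[0.7951 0.2385 0.012 ]
 [0.4798 0.1339 0.012 ]
 [0.5268 0.3075 0.012 ]] 0.2770332054211347 0.17990641053215448
-105.0607266265343 [0.6342 0.1505]
-104.43241247700371 [0.6298 0.1519]
spout gap [[0.64   0.035  0.179 ]
 [0.579  0.0497 0.179 ]]
scene [[216, 156], [216, 142]] [[ 0.4424 -0.2688  0.055 ]
 [ 0.4069 -0.3037  0.055 ]]
scene [[156, 207]] [[ 0.6543 -0.2588  0.058 ]]
scene [[257, 180]] [[ 0.4303 -0.1389  0.05  ]]
scene [[426, 287]] [[0.4562 0.3428 0.114 ]]
side [[349, 192]] [[ 0.4236 -0.2629  0.055 ]]
side [[265, 330]] [[0.4434 0.3491 0.114 ]]
side [[277, 180]] [[ 0.6346 -0.2471  0.058 ]]
```

```bash
cat >> h.py <<'E'
def to(p,yaw_y=None):
    """shift in tool axes (mm) to world TCP p; yaw_y = wanted world heading (deg) of tool y (mod 180)"""
    s=arm.observe(); R=cv2.Rodrigues(np.array(s['ee_rot']))[0]
    d=R.T@(np.array(p)-s['position'])*1000
    cur=np.degrees(np.arctan2(R[1,1],R[0,1])); tw=None
    if yaw_y is not None:
        k=(yaw_y-cur+90)%180-90; tw=-np.radians(k)
    print("pos",np.array(s['position']),"cur y heading",cur,"j7",s['joints'][6],"shift",d.round(1),"twist",tw,"t",s['clock'],"F",np.array(s['force']),"w",s['width'])
E
python3 -c "
from h import *
to([.43,-.265,.38],0)"
```

```text
pos [ 0.1599 -0.604   0.4041] cur y heading -75.17270875771942 j7 -0.0750497348650675 shift [ 347.9 -258.6   24.4] twist -1.3120112754649802 t 0.15 F [0.9817 0.1656 0.4152] w 1.0006671705854788
```

Request:
move_arm([
  [35,-26,2,0],
  [80,-60,5,0],
  [125,-93,8,0],
  [170,-126,12,0],
  [215,-160,15,0],
  [260,-193,18,0],
  [300,-223,20,0],
  [330,-245,23,0],
  [345,-257,24,0],
  [348,-259,24,0],
  [348,-259,24,0],
])

```text
clock: 1.52
position: [0.4297, -0.2654, 0.3807]
ee_rot: [3.115, 0.404, -0.001]
force: [-0.8, 0.0, -0.0]
width: 1.001
```

Run:
```python
from h import *
to([.43,-.265,.38],0)
C=cam("wrist"); im=arm.get_image("wrist")[:,:,::-1].copy(); cv2.imwrite("pics/w1.png",im); np.save("c_w1.npy",C[2])
```

```text
pos [ 0.4297 -0.2654  0.3807] cur y heading -75.20448351344157 j7 -0.9208008952827235 shift [ 0.4 -0.3  0.7] twist -1.3125658495713488 t 1.525 F [-0.7725  0.0066 -0.0129] w 1.0012108218845144
```

View pics/w1.png

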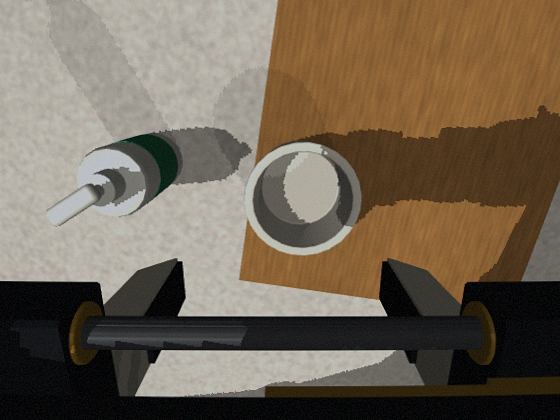

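Run:
```python
from h import *
K,d,_=cam("wrist"); C=(K,d,np.load("c_w1.npy"))
P=plane("wrist",[[245,198],[362,198],[303,141],[303,255]],.055,C); print(P, P.mean(0),np.linalg.norm(P[0]-P[1]),np.linalg.norm(P[2]-P[3]))
print("bottle body top~.11",plane("wrist",[[112,182]],.11,C), "base", plane("wrist",[[165,165]],.04,C))
```

```text
[[ 0.4197 -0.2364  0.055 ]
 [ 0.4447 -0.331   0.055 ]
 [ 0.4775 -0.2705  0.055 ]
 [ 0.3822 -0.2974  0.055 ]] [ 0.431  -0.2838  0.055 ] 0.09786500027153741 0.09898956772021542
bottle body top~.11 [[ 0.4236 -0.1478  0.11  ]] base [[ 0.4264 -0.163   0.04  ]]
```

```bash
python3 -c "
from h import *
to([.4755,-.2955,.30],-14.5)"
```

```text
pos [ 0.4295 -0.2657  0.3807] cur y heading -75.25616755001336 j7 -0.9208183943976508 shift [37.  40.5 80.7] twist -1.0603951646410694 t 1.575 F [ 0.2622 -0.9031  0.5739] w 1.0029745708792939
```

Request:
move_arm([
  [5,5,10,-0.15],
  [10,12,20,-0.33],
  [16,18,32,-0.5],
  [23,25,45,-0.67],
  [29,32,60,-0.84],
  [34,37,72,-1.0],
  [37,40,80,-1.06],
  [37,40,80,-1.06],
], grip=44)

```text
clock: 2.58
position: [0.4753, -0.2953, 0.3001]
ee_rot: [-2.485, -1.921, 0.001]
force: [-0.1, 0.5, 0.5]
width: 0.478
```

Run:
```python
from h import *
to([.4755,-.2955,.206],-14.5); print(arm.observe()['joints'])
C=cam("wrist"); im=arm.get_image("wrist")[:,:,::-1].copy(); 
p=proj("wrist",[[.431,-.284,.055],[.4755,-.2955,.055]],C); print(p)
for q in p: cv2.circle(im,tuple(int(v) for v in q),3,(0,0,255),-1)
cv2.imwrite("pics/w2.png",im)
```

```text
pos [ 0.4753 -0.2953  0.3001] cur y heading -14.592409808194807 j7 0.008869487053149935 shift [-0.1  0.4 94.1] twist -0.0016128554141357273 t 2.575 F [-0.1187  0.5064  0.5463] w 0.47819951527609184
[ 0.7236  0.4698 -0.3607  1.8341  0.2097  0.8763  0.0089]
[[212.2597 229.7314]
 [285.0223 229.6634]]
```

View pics/w2.png

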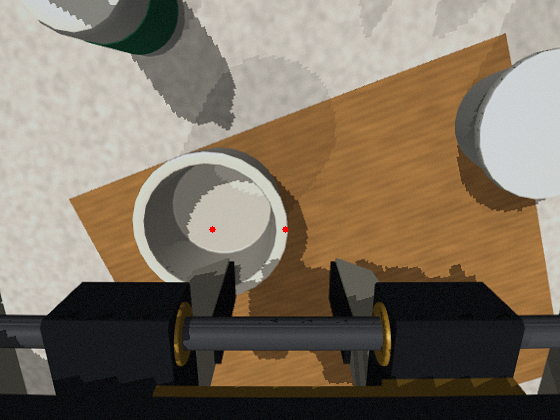

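Run:
```python
from h import *
im=cv2.imread("pics/w2.png"); C=cam("wrist")
P=plane("wrist",[[133,222],[288,222],[210,150],[281.5,222]],.055,C); print(P,np.linalg.norm(P[0]-P[1]),(P[0]+P[1])/2)
c=(P[0]+P[1])[:2]/2; print(P[2,:2]-c)
to([*P[3,:2],.206],-14.5)
```

```text
[[ 0.3841 -0.2663  0.055 ]
 [ 0.4788 -0.2909  0.055 ]
 [ 0.4452 -0.2355  0.055 ]
 [ 0.4749 -0.2899  0.055 ]] 0.09785021467872447 [ 0.4315 -0.2786  0.055 ]
[0.0138 0.043 ]
pos [ 0.4754 -0.295   0.3006] cur y heading -14.624561162377104 j7 0.007967199036121107 shift [ 4.8 -1.7 94.6] twist -0.002174002403591777 t 2.625 F [0.8273 0.2977 0.4782] w 0.4796457326686805
```

Request:
move_arm([
  [3,-1,15,0],
  [4,-1,45,0],
  [4,-1,72,0],
  [4,-1,88,0],
  [4,-1,94,0],
  [4,-1,94,0],
])

```text
clock: 3.38
position: [0.4762, -0.2898, 0.2068]
ee_rot: [2.483, 1.924, 0.0]
force: [0.2, 0.6, -0.4]
width: 0.478
```

Request:
move_arm([
  [0,0,0,0],
  [0,0,0,0],
  [0,0,0,0],
  [0,0,0,0],
  [0,0,0,0],
  [0,0,0,0],
], grip=0, grip_force=25)

```text
clock: 4.12
position: [0.4759, -0.29, 0.2069]
ee_rot: [-2.483, -1.924, 0.001]
force: [-2.5, -0.2, 5.6]
width: 0.123
```

Request:
move_arm([
  [0,0,-10,0],
  [0,0,-30,0],
  [0,0,-60,0],
  [0,0,-90,0],
  [0,0,-100,0],
  [0,0,-100,0],
])

```text
clock: 4.88
position: [0.4762, -0.2899, 0.3069]
ee_rot: [2.482, 1.924, 0.001]
force: [0.1, 0.2, -2.1]
width: 0.107
```

Run:
```python
from h import *
to([.575,-.23,.31],-14.5)
to([.6295,-.0535,.31],-14.5)
im=arm.get_image("side")[:,:,::-1]; cv2.imwrite("pics/s2.png",im)
```

```text
pos [ 0.4762 -0.2899  0.3069] cur y heading -14.450950670448798 j7 0.004103889682184255 shift [82.7 80.7 -3. ] twist 0.0008560722965641113 t 4.875 F [ 0.1047  0.1805 -2.0616] w 0.10719675477377699
pos [ 0.4762 -0.2899  0.3069] cur y heading -14.450950670448798 j7 0.004103889682184255 shift [267.2  89.5  -3. ] twist 0.0008560722965641113 t 4.875 F [ 0.1047  0.1805 -2.0616] w 0.10719675477377699
```

View pics/s2.png

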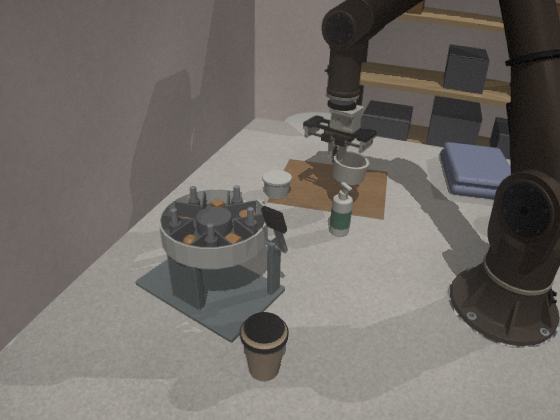

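Request:
move_arm([
  [15,18,0,0],
  [38,42,0,0],
  [62,66,0,0],
  [90,82,0,0],
  [125,88,0,0],
  [165,89,0,0],
  [205,90,0,0],
  [240,90,0,0],
  [260,90,0,0],
  [267,90,0,0],
  [267,90,0,0],
])

```text
clock: 6.3
position: [0.6299, -0.0544, 0.3063]
ee_rot: [2.483, 1.924, -0.001]
force: [-0.3, -0.3, -1.9]
width: 0.109
```

Run:
```python
from h import *
to([.6295,-.0535,.2095],-14.5)
im=arm.get_image("scene")[:,:,::-1]; cv2.imwrite("pics/s3.png",im)
im=arm.get_image("wrist")[:,:,::-1]; cv2.imwrite("pics/w3.png",im)
```

```text
pos [ 0.6299 -0.0544  0.3063] cur y heading -14.468286003456234 j7 -0.4562129802606598 shift [ 0.8 -0.5 96.8] twist 0.0005535136586549204 t 6.3 F [-0.2536 -0.2719 -1.9472] w 0.10909668216525174
```

View pics/s3.png

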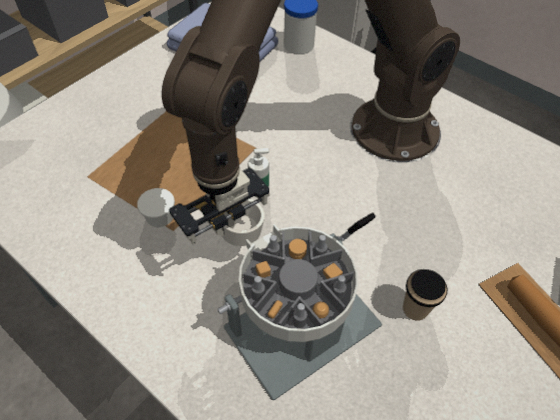

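View pics/w3.png

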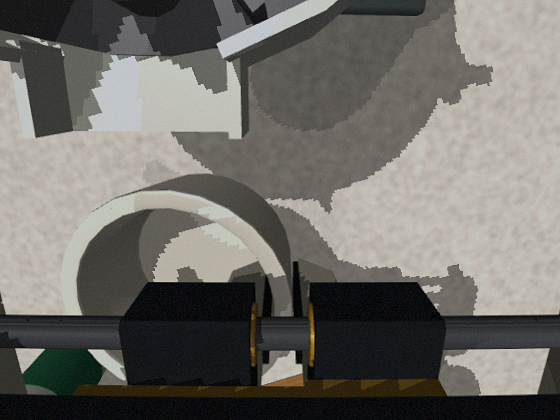

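Run:
```python
from h import *
C=cam("wrist")
P=plane("wrist",[[72,132],[230,131],[240,135]],.143,C); print(P,np.linalg.norm(P[0]-P[1]), (P[0]+P[1])/2)
u=np.array([np.cos(np.radians(-104.5)),np.sin(np.radians(-104.5))]); m=(P[0]+P[1])[:2]/2
d=P[1]-P[0]; print("heading",np.degrees(np.arctan2(d[1],d[0]))-90)
print("centre implied",m-.131*u)
B=plane("wrist",[[62,270],[292,270],[175,182]],.055+.1,C); print(B)
```

```text
[[0.5697 0.0306 0.143 ]
 [0.627  0.0158 0.143 ]
 [0.6302 0.0135 0.143 ]] 0.05920972431919219 [0.5983 0.0232 0.143 ]
heading -104.4838593837018
centre implied [0.6311 0.15  ]
[[ 0.5509 -0.0171  0.155 ]
 [ 0.6365 -0.0391  0.155 ]
 [ 0.6049  0.0045  0.155 ]]
```

Request:
move_arm([
  [1,-2,15,0],
  [1,-4,40,0],
  [1,-4,65,0],
  [1,-4,82,0],
  [1,-4,92,0],
  [1,-4,98,0],
  [1,-4,99,0],
  [1,-4,99,0],
])

```text
clock: 7.4
position: [0.6274, -0.052, 0.2093]
ee_rot: [2.482, 1.923, 0.004]
force: [1.3, -1.2, 6.7]
width: 0.112
```

Request:
move_arm([
  [0,0,0,0],
  [0,0,0,0],
  [0,0,0,0],
  [0,0,-10,0],
  [0,0,-40,0],
  [0,0,-80,0],
  [0,0,-85,0],
], grip=44)

```text
clock: 8.28
position: [0.6273, -0.0515, 0.2965]
ee_rot: [2.48, 1.922, 0.007]
force: [-0.1, -0.5, 0.1]
width: 0.478
```

Run:
```python
from h import *
to([.631-.2504*.235,.150-.968*.235,.30],-14.5)
im=arm.get_image("wrist")[:,:,::-1]; cv2.imwrite("pics/w4.png",im)
```

```text
pos [ 0.6273 -0.0515  0.2965] cur y heading -14.44196822691973 j7 -0.46698568389633976 shift [-38.9 -46.9  -3.8] twist 0.0010128455110209806 t 8.275 F [-0.0928 -0.4716  0.0537] w 0.47830963597114495
```

View pics/w4.png

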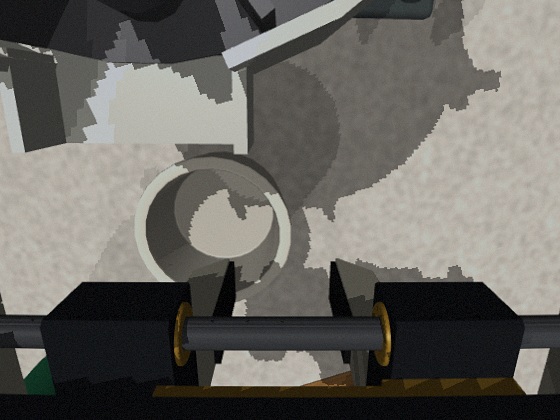

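```bash
cat >> h.py <<'E'
ang=np.radians(-104.5); U=np.array([np.cos(ang),np.sin(ang)]); V=np.array([-U[1],U[0]]); O=np.array([.631,.150])
def st(p): q=np.array(p)[:2]-O; return q@U,q@V
def wd(x,y): return O+x*U+y*V
E
python3 - <<'E'
from h import *
C=cam("wrist")
P=plane("wrist",[[135,225],[291,225],[213,153]],.055,C); c=(P[0]+P[1])/2; print(c,np.linalg.norm(P[0]-P[1]),[st(p) for p in P])
to([*wd(.27,0),.30],-14.5)
E
```

```text
[ 0.5865 -0.0363  0.055 ] 0.09627575249664144 [(np.float64(0.19149772871070592), np.float64(-0.044609099026572736)), (np.float64(0.1915003159716429), np.float64(0.05166665343530441)), (np.float64(0.1472380633286679), np.float64(0.006046312788146604))]
pos [ 0.6269 -0.0517  0.2954] cur y heading -14.448385196004022 j7 -0.4671399519962656 shift [-73.6 -46.6  -4.8] twist 0.0009008482725012813 t 8.325 F [-0.2419 -1.1144 -0.2463] w 0.47811137241921486
```

Request:
move_arm([
  [-15,-10,-3,0],
  [-35,-25,-3,0],
  [-55,-40,0,0],
  [-65,-46,10,0],
  [-66,-46,40,0],
  [-66,-46,70,0],
  [-66,-46,92,0],
  [-66,-46,102,0],
  [-66,-46,102,0],
])

```text
clock: 9.45
position: [0.5649, -0.1042, 0.1899]
ee_rot: [-2.482, -1.924, 0.002]
force: [-0.7, -0.1, 0.6]
width: 0.48
```

Run:
```python
from h import *
to([*wd(.1965,0),.192],-14.5)
im=arm.get_image("wrist")[:,:,::-1]; cv2.imwrite("pics/w5.png",im)
```

```text
pos [ 0.5649 -0.1042  0.1899] cur y heading -14.434142636569318 j7 -0.4453498526311588 shift [66.2  0.4 -2.1] twist 0.001149427828547883 t 9.45 F [-0.711  -0.1128  0.615 ] w 0.47979717589179505
```

View pics/w5.png

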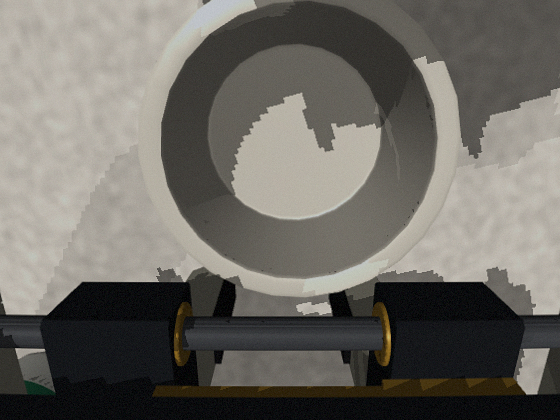

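Request:
move_arm([
  [4,0,0,0],
  [9,0,0,0],
  [15,0,0,0],
  [21,0,0,0],
  [27,0,0,0],
  [33,0,0,0],
  [39,0,0,0],
  [43,0,0,0],
  [45,0,0,0],
])

```text
clock: 10.62
position: [0.5764, -0.0604, 0.1907]
ee_rot: [-2.483, -1.925, 0.0]
force: [-2.5, -4.0, 4.5]
width: 0.48
```

Run:
```python
from h import *
to([*wd(.1965,0),.192],-14.5)
for n in ("side","wrist"):
  im=arm.get_image(n)[:,:,::-1]; cv2.imwrite(f"pics/{n}6.png",im)
```

```text
pos [ 0.5764 -0.0604  0.1907] cur y heading -14.424815117677753 j7 -0.5180832265359601 shift [20.8  0.2 -1.3] twist 0.0013122237442476975 t 10.625 F [-2.507  -4.0317  4.4952] w 0.4795357460285341
```

View pics/side6.png

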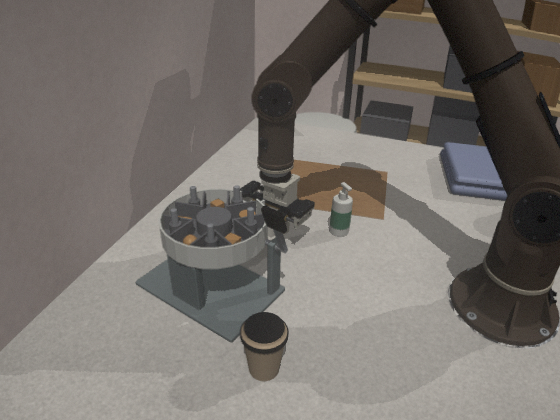

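View pics/wrist6.png

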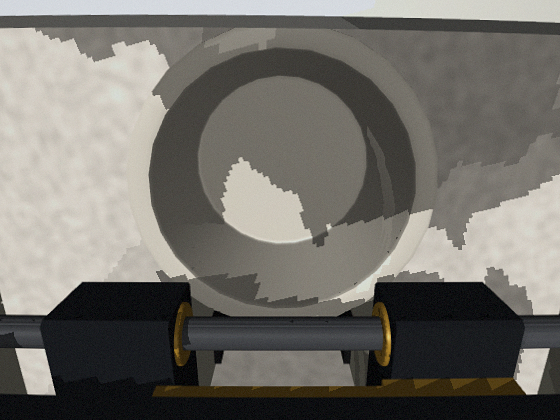

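Request:
move_arm([
  [3,0,0,0],
  [7,0,0,0],
  [11,0,0,0],
  [15,0,0,0],
  [18,0,0,0],
  [20,0,0,0],
  [20,0,0,0],
])

```text
clock: 11.6
position: [0.5815, -0.0409, 0.1907]
ee_rot: [-2.483, -1.925, -0.0]
force: [-0.5, -1.4, 0.7]
width: 0.481
```

Run:
```python
from h import *
to([*wd(.1965,0),.192],-14.5)
C=cam("wrist")
im=arm.get_image("wrist")[:,:,::-1]; cv2.imwrite(f"pics/w7.png",im)
```

```text
pos [ 0.5815 -0.0409  0.1907] cur y heading -14.42126957413769 j7 -0.5489912685098973 shift [ 0.7  0.1 -1.3] twist 0.0013741051527944976 t 11.6 F [-0.5018 -1.4498  0.7424] w 0.481181281707123
```

View pics/w7.png

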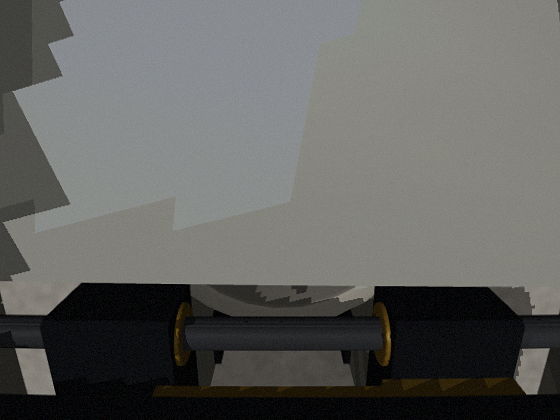

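Run:
```python
from h import *
print([st(p) for p in plane("wrist",[[282,316],[282,312]],.055)])
```

```text
[(np.float64(0.18935274326157936), np.float64(-0.001465452942655333)), (np.float64(0.18774958735795694), np.float64(-0.0014677801729943325))]
```

Request:
move_arm([
  [-8,0,0,0],
  [-28,0,0,0],
  [-48,0,-10,0],
  [-55,0,-50,0],
  [-55,0,-105,0],
  [-55,0,-160,0],
  [-45,0,-205,0],
  [-30,0,-225,0],
  [-30,0,-230,0],
])

```text
clock: 12.78
position: [0.5739, -0.0705, 0.422]
ee_rot: [2.481, 1.924, 0.003]
force: [-0.5, 0.2, -0.4]
width: 0.48
```

Run:
```python
from h import *
to([*wd(.08,0),.42],-14.5)
C=cam("wrist"); np.save("c_w8.npy",C[2])
im=arm.get_image("wrist")[:,:,::-1]; cv2.imwrite(f"pics/w8.png",im)
im=arm.get_image("scene")[:,:,::-1]; cv2.imwrite(f"pics/s8.png",im)
```

```text
pos [ 0.5739 -0.0705  0.422 ] cur y heading -14.414536306246038 j7 -0.37682281115188593 shift [147.8   0.3   2.1] twist 0.001491622846922806 t 12.775 F [-0.5249  0.205  -0.4132] w 0.47997780514228655
```

View pics/w8.png

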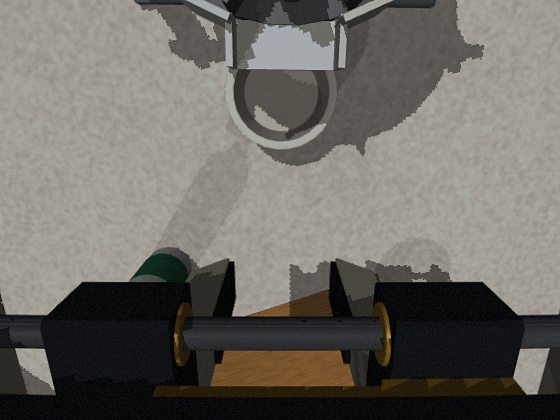

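View pics/s8.png

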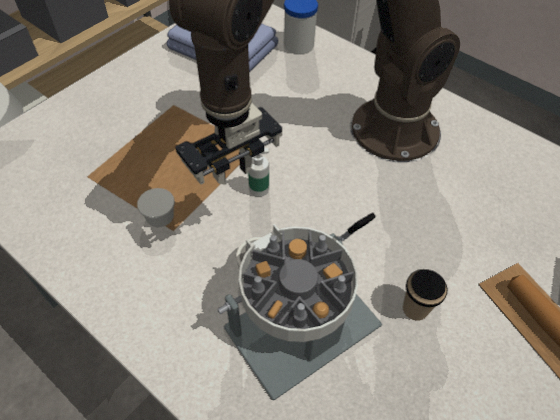

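Run:
```python
from h import *
K,d,_=cam("wrist"); C=(K,d,np.load("c_w8.npy"))
for n,uv,z in (("bowl far",[281,150],.055),("l",[225.5,95],.055),("r",[336.5,95],.055),("lipL",[236,69],.143),("lipR",[335,69],.143)):
    p=plane("wrist",[uv],z,C)[0]; print(n,p,st(p))
```

```text
bowl far [ 0.5808 -0.0384  0.055 ] (np.float64(0.19497475595098834), np.float64(-0.001450660077138413))
l [0.5457 0.0204 0.055 ] (np.float64(0.14683570177868444), np.float64(-0.05016473945448959))
r [ 0.64   -0.0038  0.055 ] (np.float64(0.14669086985401847), np.float64(0.04721027707868036))
lipL [0.5689 0.0311 0.143 ] (np.float64(0.13066235898277048), np.float64(-0.030367062139216573))
lipR [0.6304 0.0153 0.143 ] (np.float64(0.13054148970674073), np.float64(0.03317152100037728))
```

Run:
```python
from h import *
to([*wd(.09,0),.48],-14.5)
```

```text
pos [ 0.5736 -0.0717  0.4203] cur y heading -14.50570943847822 j7 -0.3769127453794869 shift [139.    0.1 -59.8] twist -9.96484998849999e-05 t 12.875 F [ 0.0017 -0.3074 -0.0215] w 0.4835078348106407
```

Request:
move_arm([
  [15,0,-10,0],
  [40,0,-22,0],
  [70,0,-35,0],
  [100,0,-48,0],
  [125,0,-55,0],
  [137,0,-58,0],
  [138,0,-58,0],
  [138,0,-58,0],
])

```text
clock: 13.88
position: [0.6084, 0.0622, 0.4781]
ee_rot: [2.484, 1.923, -0.002]
force: [0.5, -0.6, -0.9]
width: 0.479
```

Run:
```python
from h import *
to([*wd(.08,0),.373],-14.5)
C=cam("wrist"); np.save("c_w9.npy",C[2])
im=arm.get_image("wrist")[:,:,::-1]; cv2.imwrite(f"pics/w9.png",im)
```

```text
pos [0.6084 0.0622 0.4781] cur y heading -14.511633514168375 j7 -0.5998254753412124 shift [ 10.8   0.  105.1] twist -0.0002030431258156505 t 13.875 F [ 0.5252 -0.607  -0.8842] w 0.47921974791845656
```

View pics/w9.png

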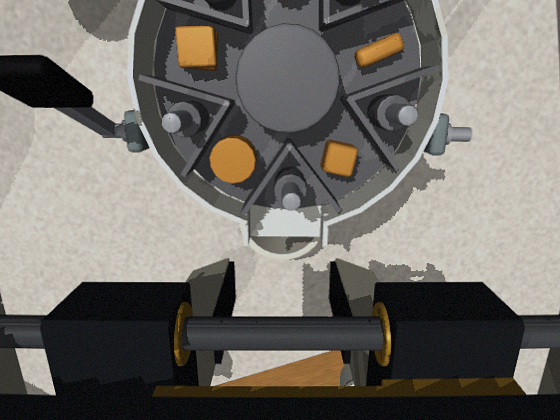

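Run:
```python
from h import *
K,d,_=cam("wrist"); C=(K,d,np.load("c_w9.npy"))
for n,uv,z in (("pL",[171,122],.211),("pS",[291,202],.211),("pR",[408,116],.211),("round",[233,161],.169),("hub",[288,78],.179),("lipL",[249,234],.143),("lipR",[327,235],.143)):
    p=plane("wrist",[uv],z,C)[0]; x,y=st(p); print(n,p,(x*1000).round(1),(y*1000).round(1),np.hypot(x,y),np.degrees(np.arctan2(y,x)))
```

```text
pL [0.5546 0.1427 0.211 ] 26.2 -72.2 0.07677367591314208 -70.0445548562702
pS [0.6157 0.0721 0.211 ] 79.2 4.6 0.07935322528340816 3.3539080493667885
pR [0.7014 0.1086 0.211 ] 22.4 78.5 0.08164246698056718 74.04095320757064
round [0.5785 0.1031 0.169 ] 58.5 -39.1 0.07035768318214944 -33.726548022399115
hub [0.634  0.1506 0.179 ] -1.3 2.7 0.0030164123134321743 115.97551388078007
lipL [0.5691 0.0336 0.143 ] 128.2 -30.8 0.13186324421880494 -13.516469159076943
lipR [0.636  0.0153 0.143 ] 129.2 38.5 0.13477868645954105 16.610228642505643
```

```bash
sed -i 's/O=np.array.*/O=np.array([.633,.150])/' h.py
python3 - <<'E'
from h import *
to([.6157,.0721,.370],-13)
E
```

```text
pos [0.6083 0.062  0.4782] cur y heading -14.534920236466599 j7 -0.599860377204879 shift [ 11.7   4.7 108.2] twist -0.026789411881832176 t 13.925 F [ 0.3745 -0.2047 -0.8663] w 0.480195613237177
```

Request:
move_arm([
  [6,2,15,-0.01],
  [11,4,45,-0.025],
  [11,4,75,-0.025],
  [11,4,97,-0.025],
  [11,4,107,-0.025],
  [11,4,108,-0.025],
])

```text
clock: 14.68
position: [0.6149, 0.0728, 0.37]
ee_rot: [-2.458, -1.955, 0.002]
force: [0.4, 1.0, -0.3]
width: 0.479
```

Request:
move_arm([
  [0,0,0,0],
  [0,0,0,0],
  [0,0,0,0],
  [0,0,0,0],
  [0,0,0,0],
], grip=6, grip_force=6)

```text
clock: 15.3
position: [0.6152, 0.0729, 0.3712]
ee_rot: [2.458, 1.955, 0.001]
force: [0.2, -0.8, 4.3]
width: 0.148
```

Run:
```python
from h import *
to([.6157,.0721,.370],-13)
print(st(arm.observe()['position']))
im=arm.get_image("wrist")[:,:,::-1]; cv2.imwrite(f"pics/w10.png",im)
```

```text
pos [0.6152 0.0729 0.3712] cur y heading -13.019753639061184 j7 -0.6338916478255686 shift [-0.7  0.7  1.2] twist -0.0003447660408681312 t 15.3 F [ 0.2311 -0.7986  4.2889] w 0.14849818705783768
(np.float64(0.07908051606919368), np.float64(0.002074161760358636))
```

View pics/w10.png

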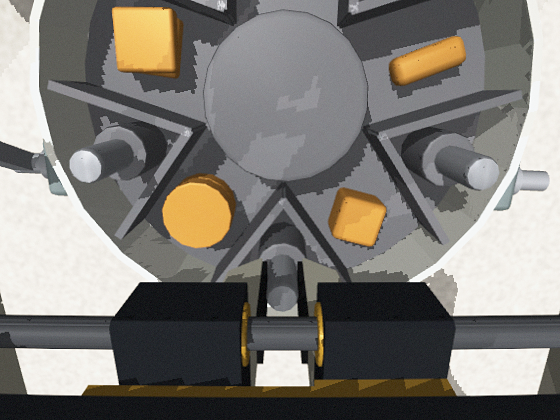

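Request:
move_arm([
  [0,2,0,-0.026],
  [0.2,5.6,0,-0.07],
  [0.8,11.1,0,-0.14],
  [1.7,16.6,0,-0.209],
  [3.1,22.1,0,-0.279],
  [4.8,27.4,0,-0.349],
  [6.9,32.5,0,-0.419],
  [9.4,37.6,0,-0.489],
  [12.2,42.4,0,-0.559],
  [14.1,45.3,0,-0.602],
  [14.1,45.3,0,-0.602],
  [14.1,45.3,0,-0.602],
])

```text
clock: 16.85
position: [0.663, 0.0759, 0.3712]
ee_rot: [1.767, 2.595, 0.001]
force: [1.0, -2.1, 5.9]
width: 0.149
```

Run:
```python
from h import *
s=arm.observe(); x,y=st(s['position']); print(x,y,np.hypot(x,y),np.degrees(np.arctan2(y,x)))
im=arm.get_image("wrist")[:,:,::-1]; cv2.imwrite(f"pics/w11.png",im)
im=arm.get_image("scene")[:,:,::-1];a=im[190:390,170:420]; cv2.imwrite("pics/s11.png",cv2.resize(a,None,fx=3,fy=3,interpolation=cv2.INTER_CUBIC))
```

```text
0.06424213203741329 0.04755732673453133 0.07992966192126306 36.51189887979633
```

View pics/w11.png

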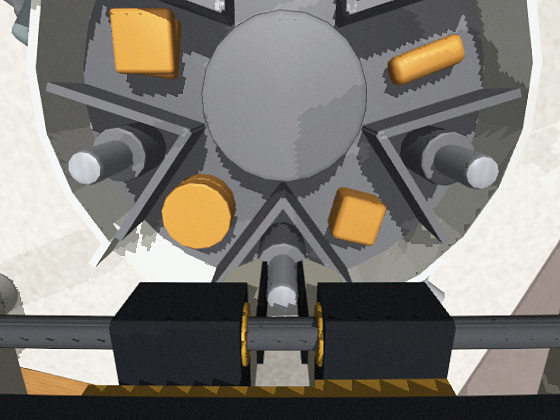

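View pics/s11.png

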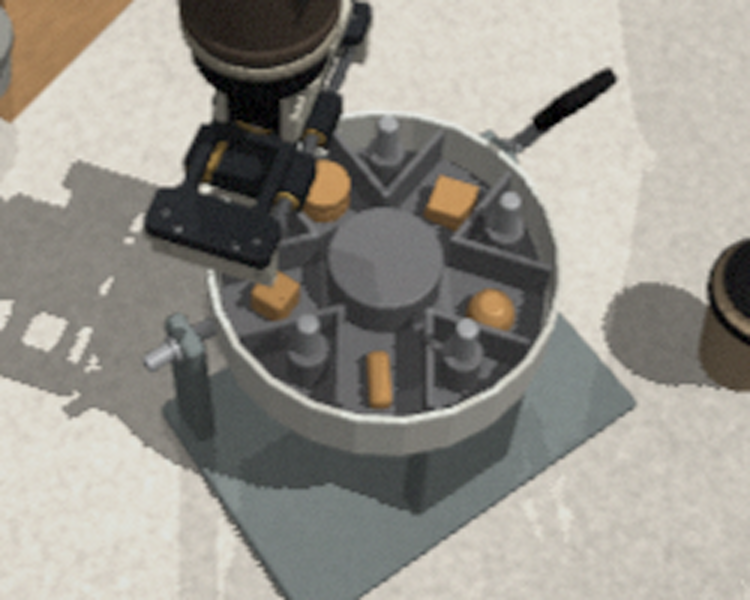

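Request:
move_arm([
  [0,0,0,0],
  [0,0,0,0],
  [0,0,-20,0],
  [0,0,-60,0],
  [-10,-15,-100,0.15],
  [-25,-30,-108,0.33],
  [-35,-40,-108,0.5],
  [-35,-45,-108,0.61],
  [-35,-45,-108,0.61],
], grip=40)

```text
clock: 18.08
position: [0.6329, 0.0275, 0.4786]
ee_rot: [-2.466, -1.947, 0.001]
force: [-0.4, -0.8, -0.3]
width: 0.436
```

Run:
```python
from h import *
C=cam("wrist"); np.save("c_w12.npy",C[2]); to([.6,.06,.478],-14.5)
im=arm.get_image("wrist")[:,:,::-1]; cv2.imwrite(f"pics/w12.png",im)
```

```text
pos [0.6329 0.0275 0.4786] cur y heading -13.413589694176625 j7 -0.5273950367854386 shift [ 23.9 -39.6   0.6] twist 0.01896143686421647 t 18.075 F [-0.4382 -0.8219 -0.2921] w 0.43566012993532266
```

View pics/w12.png

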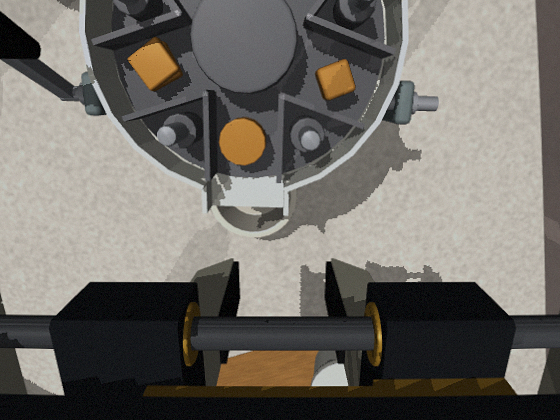

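Run:
```python
from h import *
K,d,_=cam("wrist"); C=(K,d,np.load("c_w12.npy"))
for n,uv,z in (("pL",[166.5,135.5],.211),("pR",[311,138.5],.211),("round",[242.5,141.5],.169),("hub",[244,38],.179),("lipL",[211,206],.143),("lipR",[285,207],.143),("pinL",[92,92],.135),("pinR",[405,102],.135)):
    p=plane("wrist",[uv],z,C)[0]; x,y=st(p); print(n,p,(x*1000).round(1),(y*1000).round(1),np.hypot(x,y),np.degrees(np.arctan2(y,x)))
```

```text
pL [0.5721 0.0998 0.211 ] 63.9 -46.4 0.07897453356166752 -36.00410830580772
pR [0.6622 0.0762 0.211 ] 64.2 46.8 0.0794174621116619 36.10631142762784
round [0.6134 0.0807 0.169 ] 72.0 -1.7 0.07204340096750736 -1.3204841605118078
hub [0.6338 0.1487 0.179 ] 1.1 1.1 0.0015322666659030814 46.495161053174606
lipL [0.5688 0.0311 0.143 ] 131.2 -32.4 0.13516965713633594 -13.86728083487246
lipR [0.6312 0.0153 0.143 ] 130.9 32.0 0.1347545346676125 13.718345008923542
pinL [0.4991 0.1457 0.135 ] 37.7 -128.6 0.13399991340479533 -73.67434323305014
pinR [0.7476 0.0779 0.135 ] 41.1 129.0 0.13536044212694306 72.30951813350774
```

Run:
```python
from h import *
to([*wd(-.058,-.160),.44],75.5); print(wd(-.058,-.160), wd(.0043,-.149))
# paddle measured from w12? and side view check
im=arm.get_image("side")[:,:,::-1];a=im[150:350,120:320]; cv2.imwrite("pics/s12.png",cv2.resize(a,None,fx=3,fy=3,interpolation=cv2.INTER_CUBIC))
print(proj("side",[[*wd(.0043,-.149),.2257]]),proj("scene",[[*wd(.0043,-.149),.2257]]))
```

```text
pos [0.6331 0.0278 0.4785] cur y heading -13.29395703488548 j7 -0.5258744824764899 shift [ 180.3 -186.9   38.6] twist -1.5497469061331328 t 18.125 F [-0.1958  0.0147 -0.1108] w 0.4324206300433507
[0.4926 0.2462] [0.4877 0.1831]
[[275.2266 218.3391]] [[360.1836 222.1693]]
```

View pics/s12.png

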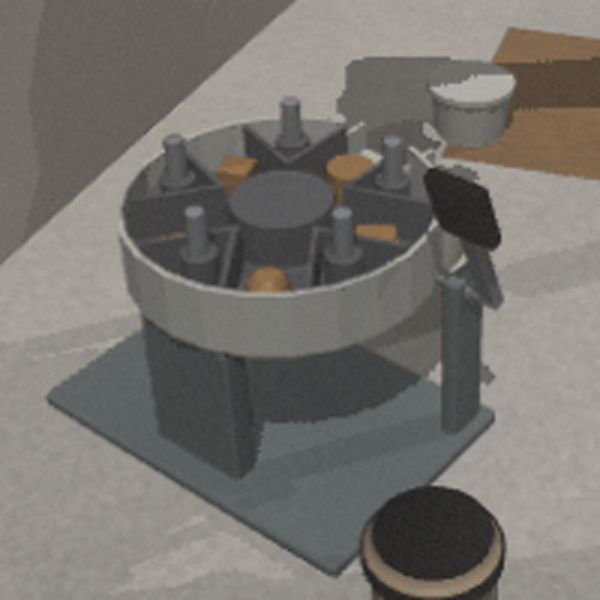

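Request:
move_arm([
  [10,-10,0,-0.12],
  [26,-27,0,-0.27],
  [44,-46,0,-0.42],
  [62,-65,0,-0.57],
  [80,-84,0,-0.72],
  [98,-102,0,-0.87],
  [116,-121,0,-1.02],
  [134,-140,5,-1.17],
  [152,-158,15,-1.32],
  [168,-175,25,-1.45],
  [178,-185,35,-1.55],
  [180,-187,39,-1.55],
  [180,-187,39,-1.55],
], grip=0)

```text
clock: 19.8
position: [0.4936, 0.2458, 0.4395]
ee_rot: [-0.403, -3.115, 0.0]
force: [0.1, 0.5, -0.2]
width: 0.007
```

Run:
```python
from h import *
s=arm.observe(); print(st(s['position']),s['joints'])
to([*wd(-.055,-.160),.393],75.5)
im=arm.get_image("side")[:,:,::-1];a=im[100:350,120:370]; cv2.imwrite("pics/s13.png",cv2.resize(a,None,fx=2.3,fy=2.3,interpolation=cv2.INTER_CUBIC))
im=arm.get_image("wrist")[:,:,::-1]; cv2.imwrite(f"pics/w13.png",im)
```

```text
(np.float64(-0.05789468055598687), np.float64(-0.15892006258678296)) [ 0.0652  0.4193 -0.8666  1.6527  0.3357  1.2271  0.4399]
pos [0.4936 0.2458 0.4395] cur y heading 75.26205319716198 j7 0.4399168345587012 shift [ 1.1 -2.9 46.5] twist -0.004152955154117315 t 19.8 F [ 0.1407  0.4701 -0.1612] w 0.007158762267551449
```

View pics/s13.png

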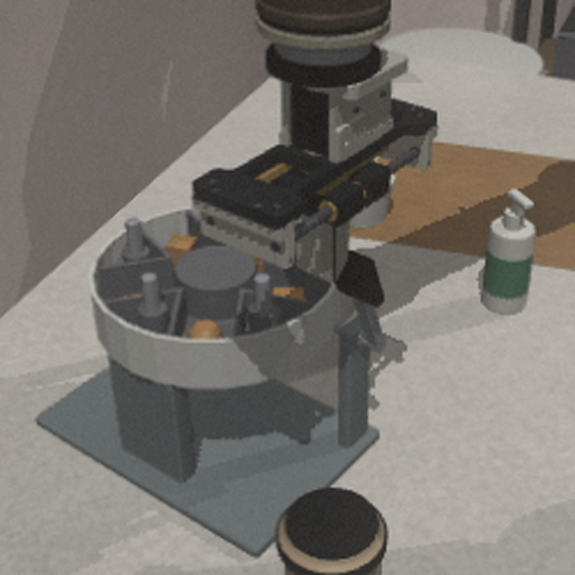

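View pics/w13.png

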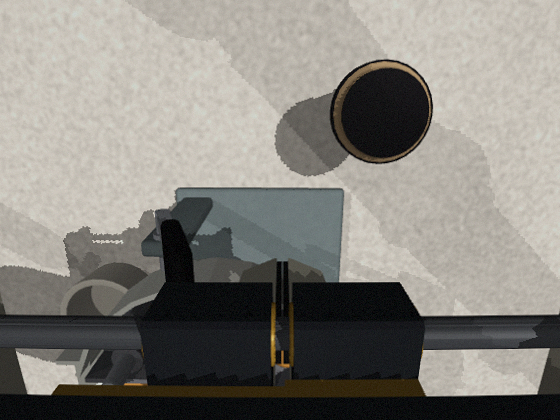

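Request:
move_arm([
  [1,0,12,0],
  [1,0,30,0],
  [1,0,43,0],
  [1,0,46,0],
  [1,-5,46,0],
  [1,-12,46,0],
  [1,-18,46,0],
  [1,-22,46,0],
])

```text
clock: 20.9
position: [0.4868, 0.2244, 0.394]
ee_rot: [0.402, 3.115, -0.0]
force: [0.3, 0.1, 0.6]
width: 0.004
```

Run:
```python
from h import *
s=arm.observe(); print(st(s['position']),s['force'])
im=arm.get_image("wrist")[:,:,::-1]; cv2.imwrite(f"pics/w14.png",im)
im=arm.get_image("side")[:,:,::-1];a=im[100:350,120:370]; cv2.imwrite("pics/s14.png",cv2.resize(a,None,fx=2.3,fy=2.3,interpolation=cv2.INTER_CUBIC))
```

```text
(np.float64(-0.035424269967729335), np.float64(-0.16019856269637195)) [0.2501 0.1316 0.6027]
```

View pics/w14.png

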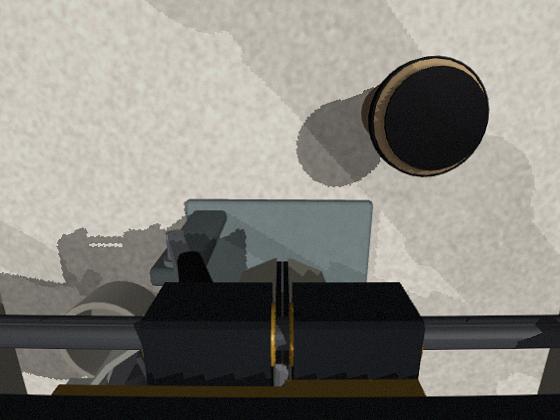

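View pics/s14.png

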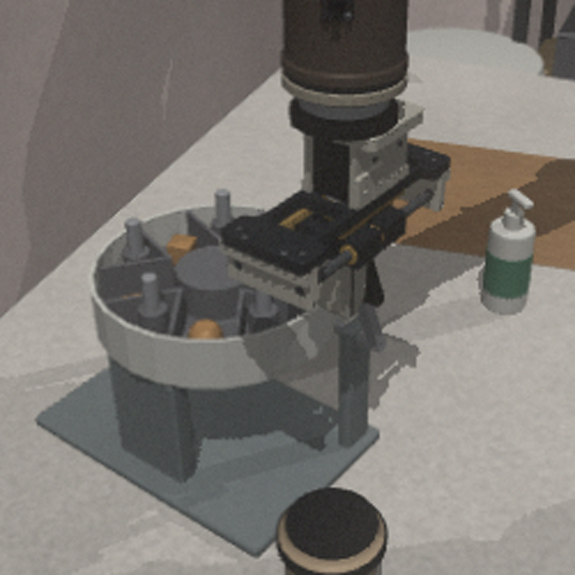

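Request:
move_arm([
  [0,-4,0,0],
  [0,-9,0,0],
  [0,-14,0,0],
  [0,-19,0,0],
  [0,-24,0,0],
  [0,-29,0,0],
  [0,-34,0,0],
  [0,-39,0,0],
])

```text
clock: 22.0
position: [0.4768, 0.1868, 0.3936]
ee_rot: [-0.401, -3.116, 0.001]
force: [1.1, 1.2, 2.4]
width: 0.003
```

Run:
```python
from h import *
s=arm.observe(); print(st(s['position']),s['force'])
im=arm.get_image("side")[:,:,::-1];a=im[100:350,120:370]; cv2.imwrite("pics/s15.png",cv2.resize(a,None,fx=2.3,fy=2.3,interpolation=cv2.INTER_CUBIC))
```

```text
(np.float64(0.0034736278619557576), np.float64(-0.16042876277045637)) [1.1174 1.1757 2.3957]
```

View pics/s15.png

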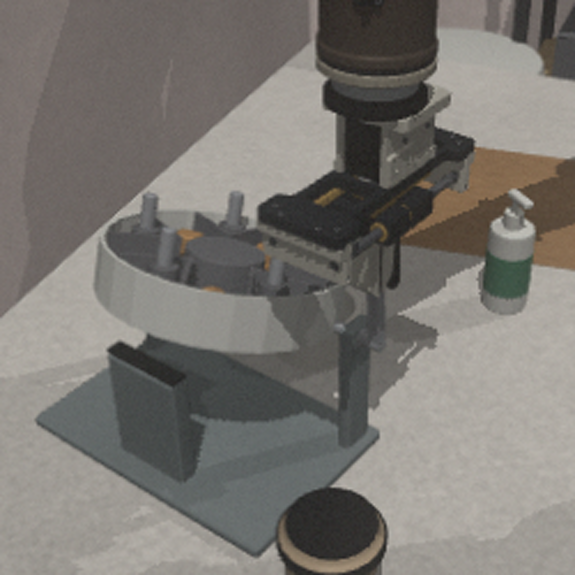

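Request:
move_arm([
  [0,-6,0,0],
  [0,-12,0,0],
  [0,-18,0,0],
  [0,-24,0,0],
  [0,-30,0,0],
  [0,-35,0,0],
  [0,-37,0,0],
  [0,-37,0,0],
])

```text
clock: 23.05
position: [0.4675, 0.1512, 0.3937]
ee_rot: [-0.401, -3.116, 0.001]
force: [0.1, 0.3, 0.4]
width: 0.008
```

Run:
```python
from h import *
s=arm.observe(); print(st(s['position']),s['force'])
im=arm.get_image("side")[:,:,::-1];a=im[100:350,120:370]; cv2.imwrite("pics/s16.png",cv2.resize(a,None,fx=2.3,fy=2.3,interpolation=cv2.INTER_CUBIC))
im=arm.get_image("scene")[:,:,::-1];a=im[170:390,170:420]; cv2.imwrite("pics/sc16.png",cv2.resize(a,None,fx=2.7,fy=2.7,interpolation=cv2.INTER_CUBIC))
```

```text
(np.float64(0.040312195570699025), np.float64(-0.16050317086324983)) [0.1457 0.337  0.3531]
```

View pics/s16.png

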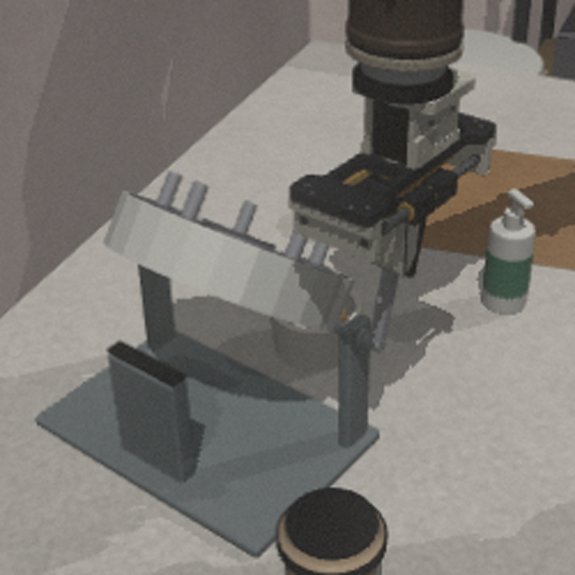

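View pics/sc16.png

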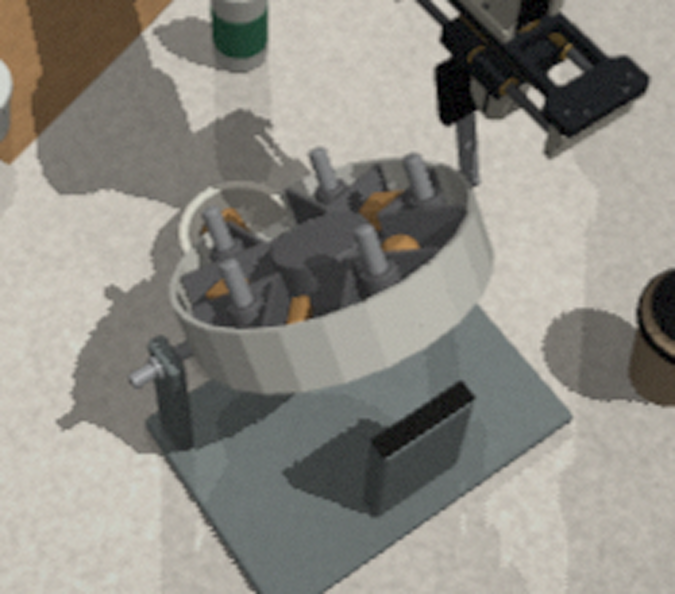

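Request:
move_arm([
  [0,-2,0,0],
  [0,-4,0,0],
  [0,-4,0,0],
  [0,-4,0,0],
  [0,-4,0,0],
  [0,-4,0,0],
])

```text
clock: 23.9
position: [0.4665, 0.1476, 0.3937]
ee_rot: [-0.401, -3.116, 0.0]
force: [0.6, 1.3, -0.3]
width: 0.006
```

Run:
```python
from h import *
s=arm.observe(); print(st(s['position']),s['force'])
im=arm.get_image("scene")[:,:,::-1];a=im[200:330,210:370]; cv2.imwrite("pics/sc17.png",cv2.resize(a,None,fx=4.5,fy=4.5,interpolation=cv2.INTER_CUBIC))
```

```text
(np.float64(0.043963542914564044), np.float64(-0.16055861258746196)) [ 0.6256  1.2636 -0.3101]
```

View pics/sc17.png

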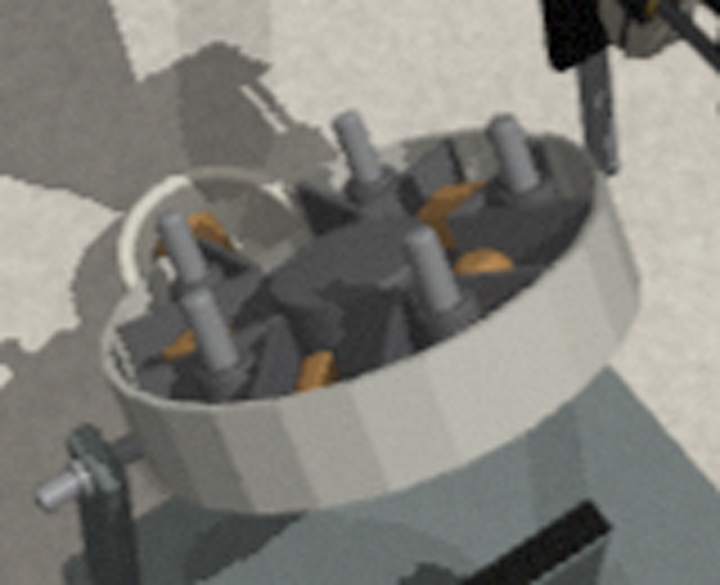

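Request:
move_arm([
  [0,4,0,0],
  [0,10,0,0],
  [0,16,0,0],
  [0,22,0,0],
  [0,28,0,0],
  [0,34,0,0],
  [0,40,0,0],
  [0,46,0,0],
  [0,52,0,0],
  [0,58,0,0],
  [0,64,0,0],
  [0,70,0,0],
  [0,76,0,0],
  [0,82,0,0],
  [0,90,0,0],
  [0,98,0,0],
  [0,104,0,0],
  [0,104,-20,0],
  [0,104,-50,0],
  [0,104,-60,0],
])

```text
clock: 26.45
position: [0.493, 0.2488, 0.4552]
ee_rot: [0.4, 3.114, 0.002]
force: [0.0, 0.3, 0.1]
width: 0.006
```

Run:
```python
from h import *
s=arm.observe(); print(st(s['position']),s['force'],s['clock'])
im=arm.get_image("scene")[:,:,::-1];a=im[190:390,180:420]; cv2.imwrite("pics/sc18.png",cv2.resize(a,None,fx=3,fy=3,interpolation=cv2.INTER_CUBIC))
to([*wd(.11,-.03),.47],-14.5+180)
```

```text
(np.float64(-0.060628059875960844), np.float64(-0.1602810533072102)) [0.0288 0.3137 0.0798] 26.45
pos [0.4931 0.2488 0.4556] cur y heading 75.33626986189005 j7 0.4458677671951625 shift [-130.7 -170.2  -14.4] twist 1.567938696800133 t 26.5 F [0.5157 0.282  0.676 ] w 0.005219893523881252
```

View pics/sc18.png

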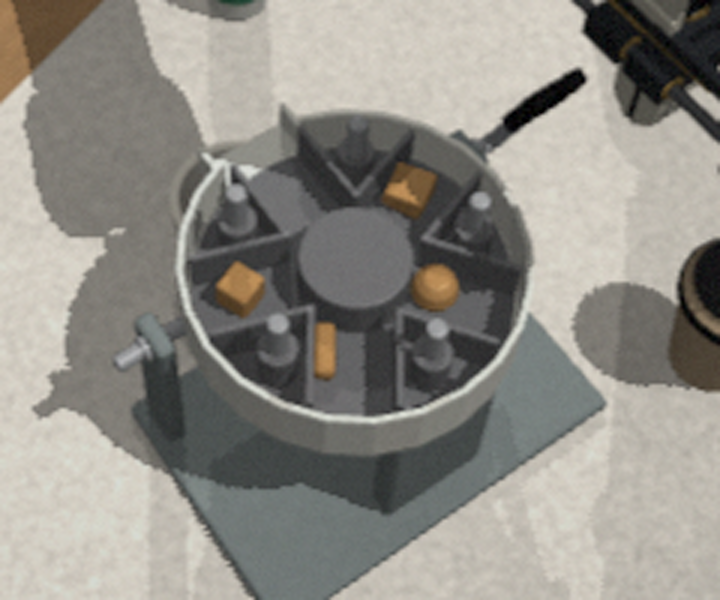

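Run:
```python
from h import *
to([*wd(.26,0.02),.46],75.5)
```

```text
pos [0.4931 0.2488 0.4556] cur y heading 75.33626986189005 j7 0.4458677671951625 shift [-181.1 -320.1   -4.6] twist -0.0028576299947637557 t 26.5 F [0.5157 0.282  0.676 ] w 0.005219893523881252
```

Request:
move_arm([
  [-10,-20,-10,0],
  [-32,-55,-10,0],
  [-55,-95,-10,0],
  [-78,-137,-10,0],
  [-100,-180,-10,0],
  [-125,-222,-10,0],
  [-148,-263,-8,0],
  [-168,-297,-5,0],
  [-179,-316,-4,0],
  [-181,-320,-4,0],
  [-181,-320,-4,0],
])

```text
clock: 27.88
position: [0.5868, -0.1056, 0.4577]
ee_rot: [-0.398, -3.116, -0.001]
force: [-0.0, 0.2, -0.1]
width: 0.003
```

Run:
```python
from h import *
s=arm.observe(); print(st(s['position']),s['force'],s['clock'])
im=arm.get_image("wrist")[:,:,::-1]; cv2.imwrite(f"pics/w19.png",im)
im=arm.get_image("side")[:,:,::-1]; cv2.imwrite(f"pics/s19.png",im)
C=cam("wrist"); np.save("c_w19.npy",C[2])
```

```text
(np.float64(0.2590147703484562), np.float64(0.01931281213742421)) [-0.0361  0.2482 -0.1394] 27.875
```

View pics/w19.png

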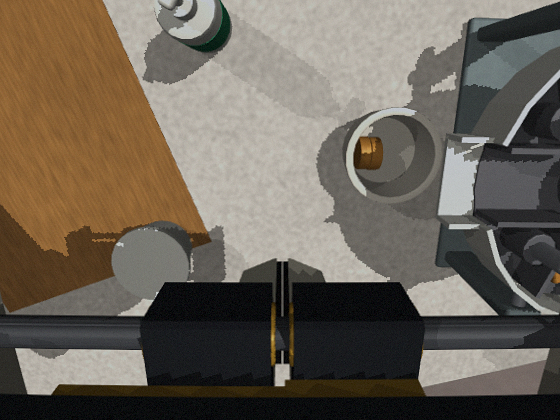

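View pics/s19.png

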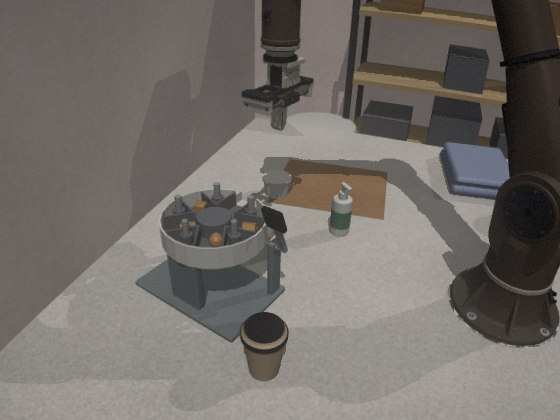

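Run:
```python
from h import *
im=cv2.imread("pics/w19.png")[90:220,320:460]; cv2.imwrite("pics/c19.png",cv2.resize(im,None,fx=4.5,fy=4.5,interpolation=cv2.INTER_CUBIC))
K,d,_=cam("wrist"); C=(K,d,np.load("c_w19.npy"))
b=plane("wrist",[[395,155]],.055,C)[0]; r=plane("wrist",[[370,153]],.024,C)[0]; print(st(b),st(r),np.linalg.norm((b-r)[:2]))
```

```text
(np.float64(0.14454757711822797), np.float64(-0.005830977507375015)) (np.float64(0.16291809820696498), np.float64(-0.0031676410417346714)) 0.018562580806583448
```

View pics/c19.png

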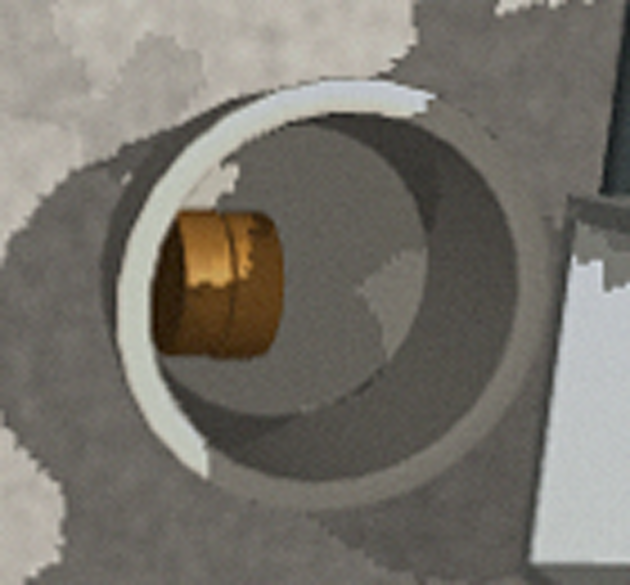

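Request:
move_arm([
  [0,0,-5,0],
  [0,0,-5,0],
  [0,0,-5,0],
  [0,0,-5,0],
  [0,0,-5,0],
  [0,0,-5,0],
])

```text
clock: 28.72
position: [0.587, -0.1072, 0.4627]
ee_rot: [-0.401, -3.116, 0.0]
force: [0.1, 0.4, 0.3]
width: 0.005
```

Run:
```python
from h import *
im=arm.get_image("wrist")[:,:,::-1].copy(); cv2.imwrite("pics/w20.png",im)
def c(i):
    h=cv2.cvtColor(i,cv2.COLOR_BGR2HSV)[90:220,320:440]; m=(h[:,:,1]>130)&(h[:,:,2]>40); y,x=np.nonzero(m); return x.mean()+320,y.mean()+90,m.sum()
print(c(cv2.imread("pics/w19.png")),c(im))
cv2.imwrite("pics/side20.png",arm.get_image("side")[:,:,::-1]); print(arm.observe()['dq'],arm.observe()['clock'])
print(proj("side",[[*wd(.0043,-.149),.2257]]))
```

```text
(np.float64(368.32600732600736), np.float64(153.0989010989011), np.int64(819)) (np.float64(369.0743073047859), np.float64(151.66120906801007), np.int64(794))
[ 0.0011 -0.0009  0.0009 -0.0003 -0.      0.0003  0.0002] 28.825
[[275.2266 218.3391]]
```

Between two pictures the biscuits shifted by about a pixel, as expected after I raised the camera 5 mm, so they are at rest. The paddle is back in its rest place, and all five other biscuits are still in their pockets.

```bash
python3 -c "
from cell import arm
print(arm.sign_off())"
```

```text
the job is handed in; nothing more can be done
None
```

I finished the job and handed it in at about 28.8 s of the 72 s allowed. Both round biscuits are in the bowl, and the carousel is back level. `sign_off` gives no verdict, so the result rests on my own checks.

**What I did**
- **Bowl:** I pinched it by its wall, carried it past the gel bottle, set it down short of the spout and pushed it the rest of the way with the open fingers.
- **Wheel:** I gripped the peg facing the spout and moved it round 34.5°. The pegs either side of the round-biscuit pocket then measured -36.0° and +36.1°, so the pocket was square to the spout.
- **Tipping:** I pushed the paddle to roughly 0.7 rad, judged from finger travel and pictures. I held it there about 1 s, then backed off slowly so the carousel followed down.

**Last checks**
- **Round biscuits:** Both are in the bowl, but they stand on edge against its outer wall instead of lying flat. They are about 18 mm from the bowl's axis and were still between two pictures about 0.9 s apart.
- **Bowl:** It is upright, with its centre about 145 mm from the wheel's centre and 3 to 6 mm to one side. The ideal was 142 mm.
- **Other biscuits:** The cube, stick, bun and square biscuits are in their pockets. Of the two stacked squares I could only see the top one clearly.
- **Bystanders:** The coffee cup, soup tub and gel bottle look undisturbed in the pictures; I did not measure their shift.
- **Robot:** It touches nothing.

**What disagreed:** The first fixes of the wheel's centre from the two fixed cameras were 6 to 8 mm apart, and the peg tops came out about 5 mm too low. I used the wrist camera for everything after that.

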